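Seat a rock core in the specimen drawer and hold the loupe over it at the focus mark

TASK

Stand the rock core plug on end in the round hole of the open specimen drawer and let go of it. Then take the loupe off its rest by the handle and hold it level, centred over the core, with the lens at the height of the black pointer on the focus post, resting on nothing. Finish while still holding it there; do not shift the pointer or the bottle, beaker and brass weight.

Things in the scene. Friction and masses are not known exactly. Their poses are not given: they have to be found in the camera images.
- core_center (a point): Centre of the rock core plug: a loose solid off-white stone cylinder, 32 mm in diameter, 36 mm tall, about 75 g, standing on end on the bench. The point is half-way up, 18 mm above its underside; z is its axis.
- nest (a point): Where the core goes: centre of the round hole at its bottom (drawer floor, 18 mm above the bench), on which the core stands. Hole 38 mm wide, 10 mm deep, in a flat grey insert filling the drawer. Drawer 148 mm wide inside; side walls rise 34 mm, front panel 40 mm above this point; front panel 55 mm away (-x), cabinet face 60 to 85 mm (+x). x points into the cabinet, z up.
- mark_tip (a point): Tip of the black pointer (28 mm long, 4 mm thick) on the white collar of the focus post. Its height, which differs from start to start, is the focal height for the mid-plane of the loupe's ring. The post, a steel rod 8 mm thick reaching 195 mm above the bench, is 36 mm behind this point (+x). The collar stays put by friction (3 N). Same axes as nest.
- loupe_grip (a point): Point to grip on the loupe's handle, mid-thickness, near the balance point. Handle: black bar 16 mm wide (y), 14 mm thick (z), from 60 mm behind this point (-x) to 20 mm ahead; x points along the handle to the lens, z up. About 90 g. Lies level on its rest, this point 33 mm above the bench, 27 mm above the rest's base; 75 mm free along the handle between rear bar and ring.
- loupe_lens (a point): Centre of the loupe's lens, at mid-thickness, 70 mm from the grip point along the loupe's x; the dark steel ring is 70 mm in outer diameter and 14 mm thick, its clear opening 56 mm.
- loupe: The loupe (150 mm long overall). Origin 7 mm below the grip point, on its underside; x along the handle to the lens, z up.
- core: The same core plug; origin at the centre of its underside.
- rest: The loupe's rest, fixed to the bench: a dark wooden base plate 150 x 50 x 6 mm with two cross bars 26 mm high overall, one 70 mm wide under the ring (59 to 81 mm ahead of the origin, +x), one 50 mm wide under the handle's end (43 to 57 mm behind). Origin on the bench below the grip point.
- cabinet: Low white specimen cabinet, fixed, 180 x 180 x 70 mm; its one drawer, already open and stiff to slide (6 N), comes out towards the robot (-x). The focus post stands on its top, on the front left corner, 75 mm to the side (+y) of the drawer's middle line. Origin under its centre.
- reagent: Bystander: white plastic bottle with a blue cap, 64 mm in diameter, 130 mm tall. Origin at the centre of its underside.
- beaker: Bystander: glass beaker, 68 mm in diameter, 85 mm tall. Origin at the centre of its underside.
- weight: Bystander: brass knobbed weight, 38 mm in diameter, 60 mm tall. Origin at the centre of its underside.
There are look-alikes about, which are no part of the job. There is more than one size of the core; the job needs the middle-sized.

How it is judged:
By the outcome, as a careful person would: the job done as asked, in the order asked, and still so for the second after the job is handed in, while the arm keeps its last pose, push and grip.
It also fails if it takes over 50 s, if anything falls off the work surface, if the arm or the gripper's body presses on something with over 40 N, if the wrist force passes 120 N, or if a joint passes its speed limit or range.

ROBOT

A 6-joint arm with a two-finger parallel gripper is mounted at the origin on the work surface. World frame = base frame: x ahead of the robot, y to its left, z up, the work surface at z = 0. Lengths are in mm, angles in rad, forces in N, time in s.
With the tool pointing down it reaches from about 400 to 925 mm from the base axis. Payload 12.5 kg.
Tool frame: the origin (TCP) lies midway between the tips of the shut fingers; the grasp point (between the pads) lies 19 mm behind it (r.grip_point_offset is the distance from the TCP to the grasp point, in mm); z points along the fingers, y is the line along which they close (so a half turn about z gives the same grasp; the last joint's range is limited). The gripper opens to 95 mm and grips with 3 to 60 N. Pads are 20 mm wide; open, the fingers measure 119 mm over their backs; the gripper's body (75 mm by 180 mm) begins 59 mm behind the grasp point.
Start: joints at [1.23, 0.491, 1.559, -0, 1.092, -0.106], TCP at [145.387, 607.873, 214.661] pointing down, gripper open.
Joint ranges: [-3.1, 3.1], [-0.84, 2.19], [0.05, 2.79], [-1.13, 4.28], [0.06, 2.93], [-2.69, 2.69]. Speed limits (rad/s): [2.22, 2.22, 2.79, 3.14, 3.14, 3.14].

INTERFACE

Orientations are given as a unit quaternion [w, x, y, z].
In Python, from bench import r, optics, workorder gives the robot as it stands. The module is installed in compiled form; this text tells all that it offers.
- The arm moves only by the tool play_rows, never from a script. Its argument "targets" is one flat list of numbers, 7 for each row, row after row: the shift along the tool's x, y, z normalised to -1 to 1, where 1 is 6 cm, then the turn, a rotation vector about the tool's x, y, z normalised to -1 to 1, where 1 is 0.08 rad, then the gripper command: -1 is fully open, 1 is shut, values between are in proportion. In form: [tx, ty, tz, wx, wy, wz, claw, tx, ty, tz, wx, wy, wz, claw, ...]. A call has 1 to 20 rows; each row shifts and turns the commanded pose from where the row before left it, along the tool's axes as they then stand; what a row does not reach is not made up. A row lasts 1/8 s, in which the tool goes at most 62.5 mm and 10.7 degrees, less where a joint would pass 70% of its speed; a pose out of reach is approached as far as the arm can. A call with a number of a shift or a turn outside -1 to 1 is refused whole. A call with a gripper value outside its range is refused whole. The fingers move at their own pace and stop on an object; the grip force is fixed at half the most. Time passes only in rows, so rows that do not move let the fingers close. It gives the time, the measured TCP pose, the force, the opening and the grip force at its end, in the units of the state.
- r.get_state(): the state, without advancing time (a new reading comes with each control period).
- optics.get_image(name): name is "scene" or "top"; returns a dict with "color" (420x560x3 uint8, red, green, blue), "fx", "fy", "cx", "cy" (pixels), "k1" (the pictures are not rectified: a ray, as slopes to the right and down, at radius r is drawn at 1 + k1 r^2 times it, then the intrinsics apply), "eye" and "attitude" of the camera in the world. Camera axes: x right, y down, z forward; pixel columns grow to the right and rows downward; lengths in mm; the calibration is good to about 2 mm. A picture is of the moment at which its call begins. There is no depth.
- workorder.finish_job(): hands the job in; it is judged then, once.
The state is a dict: "time": time; "qpos": joint angles; "dq": joint speeds; "joint_torque": joint torques, N m; "ee_pos": TCP position; "eef_rot": TCP orientation; "contact_force": force on the tool from outside, world axes, zero at the start; "ft_torque": the same for the moment, N m; "finger_gap": finger opening in mm; "grip_force": force on a finger pad.
Only numpy, scipy, OpenCV 4.12 (cv2) and the standard library are available. Lean on these libraries where they do the work, as an engineer would, in place of code of your own. Each camera call takes 0.05 s, during which the arm holds its last target. There are 200 camera calls.

## Working session

There is one attempt and no reset: what is moved stays moved. The work goes in short steps, Python scripts to look and compute and a tool call to move; the robot and the scene stay as the last step left them, time stands still between calls to the robot, and variables do not carry over. Pictures are saved under pics/ and viewed, at most 10 in all, crops included, and the job is handed in when it is done.

Besides the shell and the picture viewer there is one more tool, called after "Call:" by a JSON object that holds its "name" and its "arguments", one argument or row to a line. play_rows: Moves the arm, as the interface text tells. Scaled input: -1 to 1 covers 6 cm each way for a shift and 0.08 rad each way for a turn. Its arguments: {"type":"object","properties":{"targets":{"type":"array"}},"required":["targets"]}

```bash
mkdir -p pics
cat > h.py <<'E'
import numpy as np, cv2
from bench import r, optics, workorder
from scipy.spatial.transform import Rotation as R
def cam(n):
    d=optics.get_image(n); a=np.array(d['attitude'],float)
    if a.shape==(3,3): M=a
    else: M=R.from_quat(a.ravel()[[1,2,3,0]]).as_matrix()
    d['M']=M; d['eye']=np.array(d['eye'],float); return d
def K(d): return np.array([[d['fx'],0,d['cx']],[0,d['fy'],d['cy']],[0,0,1.]]),np.array([d['k1'],0,0,0.])
def proj(d,P):
    k,c=K(d); M=d['M'].T
    return cv2.projectPoints(np.atleast_2d(np.array(P,float)),cv2.Rodrigues(M)[0],-M@d['eye'],k,c)[0].reshape(-1,2)
def ray(d,uv):
    k,c=K(d); p=cv2.undistortPoints(np.array(uv,float).reshape(-1,1,2),k,c).reshape(-1,2)
    return np.c_[p,np.ones(len(p))]@d['M'].T
def atz(d,uv,z):
    v=ray(d,uv); return d['eye']+v*((z-d['eye'][2])/v[:,2])[:,None]
def save(d,n): cv2.imwrite('pics/'+n,cv2.cvtColor(d['color'],cv2.COLOR_RGB2BGR))
E
python3 - <<'E'
from h import *
for n in('scene','top'):
    d=cam(n);save(d,n+'1.png');print(n,d['eye'],d['attitude'],d['fx'],d['k1'])
print(r.get_state())
E
```

```text
scene [1054.09744598  762.71664879  792.30750388] [-0.11440229  0.26451364  0.86293803 -0.41506939] 465.7242197091789 0.022275656454754336
top [ 442.0572085    57.98742516 1227.97547891] [-0.04633543  0.70825697 -0.70259962  0.05078255] 460.81176463009336 -0.1510899407064081
{'time': 0.1, 'qpos': array([ 1.23039204e+00,  4.91485573e-01,  1.55938859e+00, -3.97369132e-05,
        1.09174063e+00, -1.05592025e-01]), 'dq': array([-4.69295494e-04, -3.09106543e-03, -2.58590728e-03,  2.53367012e-04,
        4.01136904e-04, -1.36576535e-05]), 'joint_torque': array([ 2.18659952e-03, -6.13616395e+01, -2.58605701e+01,  6.93944888e-02,
        4.70037991e-02, -6.31475791e-05]), 'ee_pos': array([145.31894814, 607.63774095, 214.12868208]), 'eef_rot': array([-9.58351523e-05,  1.17127474e-01,  9.93116757e-01, -5.02315503e-04]), 'contact_force': array([-0.85088506, -0.23748469, -0.73839466]), 'ft_torque': array([ 0.00841773,  0.00992324, -0.02505238]), 'grip_force': 0.0, 'finger_gap': 95.10160342236124}
```

View pics/scene1.png

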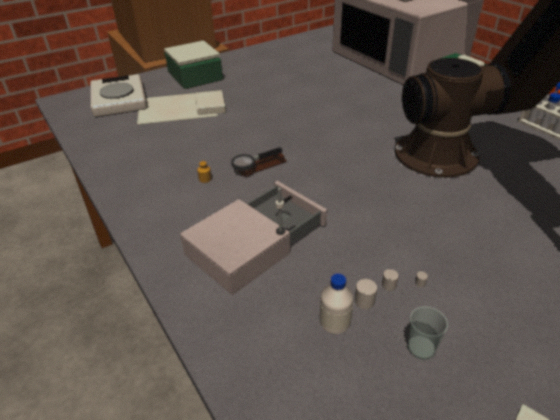

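View pics/top1.png

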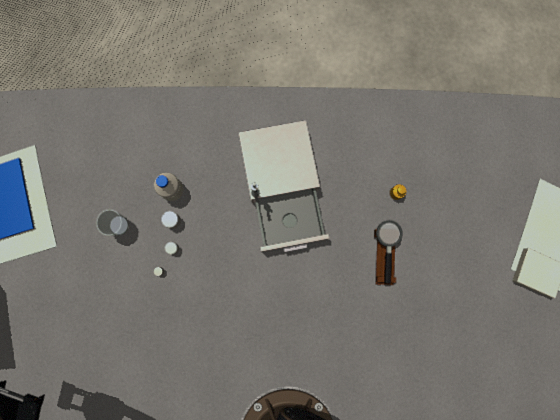

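The top view shows three cores: large at (170,219), middle at (171,249) and small at (159,272). In the scene view they are at (367,292), (390,279) and (422,279). The drawer hole is at top (290,219), the post at (255,189) and the loupe at (389,234). The look-alikes are the large and small cores, plus a round lens or dish on the white box at scene (117,90). I choose the core at top (171,249) and will check it in a close crop.

Run:
```python
from h import *
s=cam('scene');t=cam('top')
def crop(d,x,y,w,h,f): return cv2.resize(d['color'][y:y+h,x:x+w],None,fx=f,fy=f,interpolation=cv2.INTER_CUBIC)
m=np.zeros((600,800,3),np.uint8)
a=crop(t,235,175,100,75,4);b=crop(s,235,180,100,75,4);c=crop(t,145,210,50,75,4);e=crop(t,360,215,50,75,4);f=crop(s,350,255,80,60,5)[:300,:400]
m[:300,:400]=a;m[:300,400:]=b;m[300:,:200]=c;m[300:,200:400]=e;m[300:,400:]=f
cv2.imwrite('pics/m1.png',m[:,:,::-1])
print(atz(t,[[170,219],[171,249],[159,272]],36),atz(s,[[390,272]],36))
print(atz(t,[[290,219]],28),atz(t,[[389,234],[387,280]],33))
```

```text
[[563.3523022  312.64209283  36.        ]
 [485.14285304 307.43245469  36.        ]
 [425.230094   337.18422236  36.        ]] [[485.20397473 304.47521167  36.        ]]
[[567.0616008   -1.22614349  28.        ]] [[ 528.66127479 -261.76067616   33.        ]
 [ 408.70977931 -254.21371019   33.        ]]
```

View pics/m1.png

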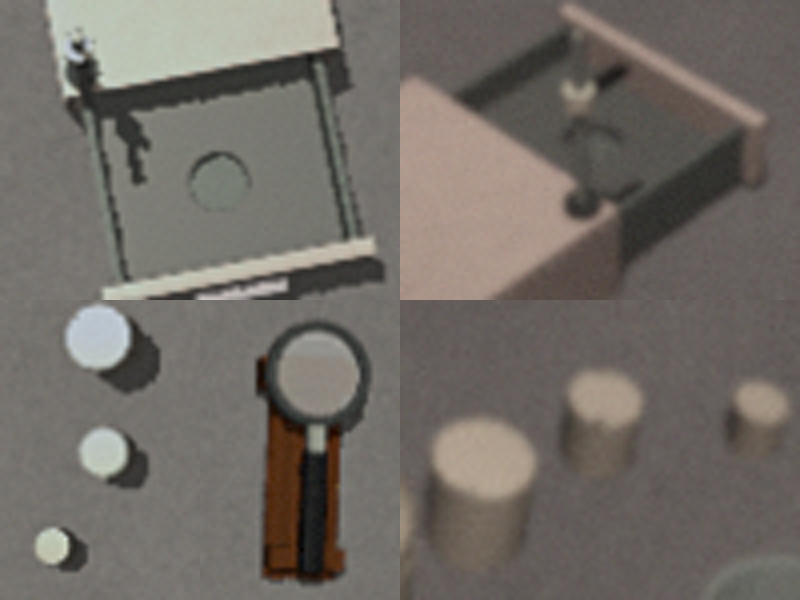

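The crop confirms the choice: the core at top (171,248) is the middle one, about 32 mm across, between the large and small ones. Next I work out the drawer frame, the pointer and the loupe axis.

Run:
```python
from h import *
s=cam('scene');t=cam('top')
T=lambda x,y,ox=235,oy=175,f=4:[ox+x/f,oy+y/f]
yw=lambda a,b:np.degrees(np.arctan2(*(b-a)[[1,0]]))
g=t['color']; G=cv2.cvtColor(g,cv2.COLOR_RGB2GRAY)
# core blob centroid
for n,(x0,y0,x1,y1),z in(('core',(160,240,182,258),36),):
    b=(G[y0:y1,x0:x1]>150); v,u=np.nonzero(b); c=[u.mean()+x0,v.mean()+y0]; print(n,c,len(u),atz(t,[c],z))
print('hole',atz(t,[T(219,181)],26),'front',a:=atz(t,[T(103,293),T(375,243)],58),yw(a[1],a[0])-90)
for w in([T(92,110),T(125,285)],[T(318,60),T(352,240)]):
    a=atz(t,w,52);print('wall',a,yw(a[1],a[0]))
c=atz(t,[[241,132],[306,122],[320,188]],70);print('cab',c,yw(c[1],c[0])-90,yw(c[2],c[1]))
S=lambda x,y:[235+(x-400)/4,180+y/4]
b=atz(s,[S(582,205)],75);print('post base',b)
for z in range(90,191,10): print(z,atz(s,[S(578,95),S(628,70)],z)[:,:2].round(0).tolist())
print('posttop s',atz(s,[S(577,30)],195),'t',atz(t,[T(78,38)],195))
L=atz(t,[[360+(318-200)/4,215+75/4],[360+(312-200)/4,215+273/4],[360+(315-200)/4,215+160/4]],40);print('loupe',L,yw(L[1],L[0]),yw(L[2],L[0]))
```

```text
core [np.float64(170.08490566037736), np.float64(247.4811320754717)] 106 [[489.04477751 309.95892421  36.        ]]
hole [[563.9704099   -0.67572342  26.        ]] front [[488.8522149   74.17484762  58.        ]
 [521.74539105 -98.74944934  58.        ]] 10.769977838935716
wall [[606.61516869  82.5259233   52.        ]
 [494.29529464  60.30135223  52.        ]] 11.192458664319194
wall [[640.58254367 -63.50388252  52.        ]
 [523.99721734 -84.75989252  52.        ]] 10.332758437390355
cab [[788.98772644 128.58459916  70.        ]
 [817.89071502 -40.89030872  70.        ]
 [642.86160696 -75.78492546  70.        ]] 9.678355688258307 11.274925399467568
post base [[630.99747295  95.0987401   75.        ]]
90 [[588.0, 26.0], [549.0, 23.0]]
100 [[594.0, 36.0], [556.0, 34.0]]
110 [[601.0, 47.0], [564.0, 44.0]]
120 [[608.0, 57.0], [571.0, 55.0]]
130 [[614.0, 68.0], [578.0, 65.0]]
140 [[621.0, 78.0], [585.0, 76.0]]
150 [[627.0, 89.0], [592.0, 86.0]]
160 [[634.0, 99.0], [600.0, 97.0]]
170 [[641.0, 110.0], [607.0, 107.0]]
180 [[647.0, 120.0], [614.0, 118.0]]
190 [[654.0, 131.0], [621.0, 128.0]]
posttop s [[627.32029307  89.44994315 195.        ]] t [[627.9090711   87.97836352 195.        ]]
loupe [[ 528.81176178 -261.23862496   40.        ]
 [ 400.52895101 -254.91224527   40.        ]
 [ 473.45507244 -258.08240887   40.        ]] -2.8233044529910445 -3.2632422110576744
```

Call:
{"name": "play_rows", "arguments": {
  "targets": [0,0,0,0,0,0.984,-0.47,0,0,0,0,0,0.984,-0.47,0,0,0,0,0,0.984,-0.47,0,0,0,0,0,0.984,-0.47,0,0,0,0,0,0.984,-0.47,0,0,0,0,0,0.984,-0.47,0,0,0,0,0,0.984,-0.47]
}}

```text
time: 1.18
ee_pos: [145.3, 607.8, 214.6]
eef_rot: [-0.0, 0.384, 0.923, -0.0]
contact_force: [-0.0, -0.1, 0.4]
finger_gap: 70.1
grip_force: 0.0
```

Call:
{"name": "play_rows", "arguments": {
  "targets": [-0.541,0.036,0.113,0,0,0,-0.47,-0.541,0.036,0.113,0,0,0,-0.47,-0.541,0.036,0.113,0,0,0,-0.47,-0.541,0.036,0.113,0,0,0,-0.47,-0.541,0.036,0.113,0,0,0,-0.47,-0.541,0.036,0.113,0,0,0,-0.47,-0.541,0.036,0.113,0,0,0,-0.47,-0.541,0.036,0.113,0,0,0,-0.47,-0.541,0.036,0.113,0,0,0,-0.47,-0.541,0.036,0.113,0,0,0,-0.47,-0.541,0.036,0.113,0,0,0,-0.47,-0.541,0.036,0.113,0,0,0,-0.47,-0.541,0.036,0.113,0,0,0,-0.47,-0.541,0.036,0.113,0,0,0,-0.47,0,0,0,0,0,0,-0.47]
}}

```text
time: 3.05
ee_pos: [489.1, 306.5, 119.2]
eef_rot: [-0.0, 0.384, 0.923, -0.0]
contact_force: [-0.5, 0.7, 0.1]
finger_gap: 69.5
grip_force: 0.0
```

```bash
cat >> h.py <<'E'
def go(p,yaw=None,st=None):
    "total shift in tool axes (normalised units) and turn, tool down"
    s=st or r.get_state(); w,x,y,z=s['eef_rot']; M=R.from_quat([x,y,z,w])
    print('shift/60:',(M.inv().apply(np.array(p)-s['ee_pos'])/60).round(3),'pos',s['ee_pos'].round(1),'yaw',round(float(np.arctan2(-M.as_matrix()[0,1],M.as_matrix()[1,1])),4),'gap',s['finger_gap'])
    if yaw is not None:
        T=R.from_matrix([[-np.cos(yaw),-np.sin(yaw),0],[-np.sin(yaw),np.cos(yaw),0],[0,0,-1]])
        print('turn/.08:',((M.inv()*T).as_rotvec()/.08).round(3))
E
python3 - <<'E'
from h import *
s=cam('scene');t=cam('top')
P=proj(s,[[488,308.5,36],[488,308.5,0],[489,306.5,119]]);print(P)
def crop(d,x,y,w,h,f): return cv2.resize(d['color'][y:y+h,x:x+w],None,fx=f,fy=f,interpolation=cv2.INTER_CUBIC)
m=np.hstack([crop(s,340,220,80,100,5),crop(t,130,190,80,100,5)]);cv2.imwrite('pics/c2.png',m[:,:,::-1])
E
```

```text
[[390.36522667 273.68017768]
 [388.32329758 284.81902732]
 [394.39884563 245.64218821]]
```

View pics/c2.png

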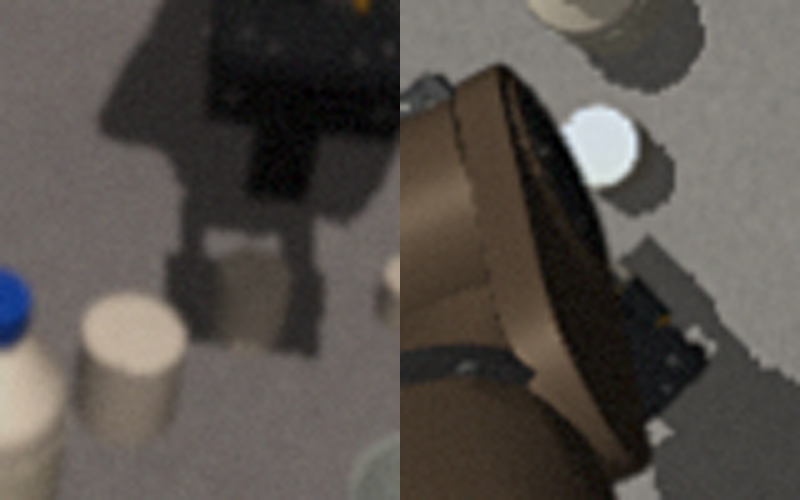

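The scene crop shows the core under the fingers: axis at x≈390 (predicted 390.4), top centre at y≈272.5 (predicted 273.7). They agree, so I go down and grip.

Call:
{"name": "play_rows", "arguments": {
  "targets": [0.029,0,0.35,0,0,0,-0.47,0,0,0.35,0,0,0,-0.47,0,0,0.35,0,0,0,-0.47,0,0,0.35,0,0,0,-0.47,0,0,0.35,0,0,0,-0.47,0,0,0,0,0,0,-0.47,0,0,0,0,0,0,1,0,0,0,0,0,0,1,0,0,0,0,0,0,1,0,0,0,0,0,0,1,0,0,0,0,0,0,1,0,0,0,0,0,0,1]
}}

```text
time: 4.65
ee_pos: [486.9, 309.0, 15.0]
eef_rot: [0.0, 0.383, 0.924, 0.0]
contact_force: [-0.3, -0.3, 4.5]
finger_gap: 31.5
grip_force: 30.0
```

Call:
{"name": "play_rows", "arguments": {
  "targets": [0,0,-0.3,0,0,0,1,0,0,-0.5,0,0,0,1,0,0,-0.15,0,0,0.936,1,0,0,-0.15,0,0,0.936,1,0,0,-0.15,0,0,0.936,1,0,0,-0.15,0,0,0.936,1,0,0,-0.15,0,0,0.936,1,0,0,-0.15,0,0,0.936,1,0,0,-0.15,0,0,0.936,1,0,0,-0.15,0,0,0.936,1,0,0,0,0,0,0,1]
}}

```text
time: 6.02
ee_pos: [486.9, 309.1, 136.1]
eef_rot: [0.0, 0.638, 0.77, 0.001]
contact_force: [1.1, 0.4, -1.4]
finger_gap: 31.3
grip_force: 30.0
```

Run:
```python
from h import *
go([564,-0.7,137],-1.384)
```

```text
shift/60: [-5.312  0.305 -0.018] pos [486.9 309.1 136.1] yaw -1.3844 gap 31.32794254125979
turn/.08: [ 0.021 -0.006 -0.005]
```

Call:
{"name": "play_rows", "arguments": {
  "targets": [-0.3,0.02,0,0,0,0,1,-0.531,0.03,0,0,0,0,1,-0.531,0.03,0,0,0,0,1,-0.531,0.03,0,0,0,0,1,-0.531,0.03,0,0,0,0,1,-0.531,0.03,0,0,0,0,1,-0.531,0.03,0,0,0,0,1,-0.531,0.03,0,0,0,0,1,-0.531,0.03,0,0,0,0,1,-0.531,0.03,0,0,0,0,1,-0.233,0.015,0,0,0,0,1,0,0,0,0,0,0,1,0,0,0,0,0,0,1]
}}

```text
time: 7.65
ee_pos: [563.3, -0.2, 134.6]
eef_rot: [-0.0, 0.638, 0.77, -0.0]
contact_force: [1.0, 0.0, -0.5]
finger_gap: 31.8
grip_force: 30.0
```

Run:
```python
from h import *
go([564,-0.7,137],-1.384)
s=cam('scene');t=cam('top')
p=r.get_state()['ee_pos']
print(proj(s,[[564,-.7,28],[564,-.7,18],p+[0,0,-15],p+[0,0,21],[592,82,148]]))
def crop(d,x,y,w,h,f): return cv2.resize(d['color'][y:y+h,x:x+w],None,fx=f,fy=f,interpolation=cv2.INTER_CUBIC)
m=np.hstack([crop(s,240,150,100,100,5)[:,:500],crop(t,270,190,60,100,5)]);cv2.imwrite('pics/c3.png',m[:,:,::-1])
```

```text
shift/60: [-0.01  0.01 -0.04] pos [ 5.633e+02 -2.000e-01  1.346e+02] yaw -1.3842 gap 31.801503834939716
turn/.08: [-0.004 -0.004 -0.002]
[[282.07816044 214.01555425]
 [282.1551308  217.00247864]
 [281.710204   185.13377559]
 [281.4038972  172.94150988]
 [291.06223795 197.19664174]]
```

View pics/c3.png

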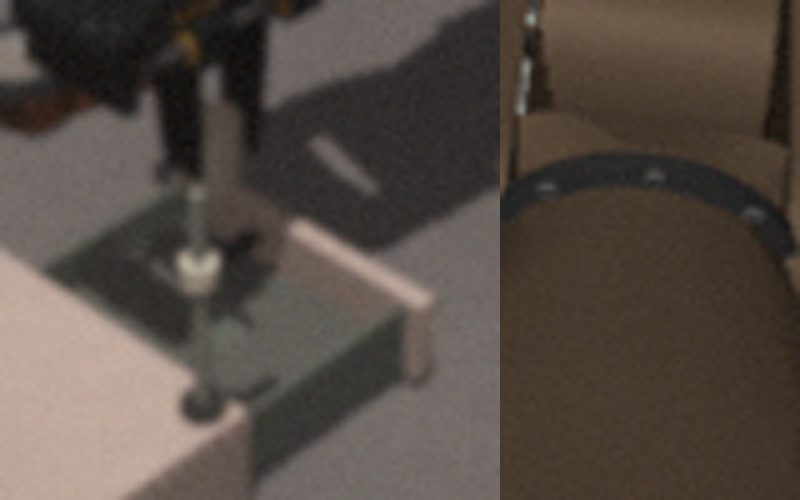

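The scene crop shows the core held between the fingers above the drawer, bottom edge at about (285,187) as predicted. The pointer and collar are undisturbed. I refine the hole and pointer from the first pictures before lowering.

Run:
```python
from h import *
from scipy.ndimage import map_coordinates as mc, gaussian_filter as gf
th=np.linspace(0,2*np.pi,72,endpoint=False);c=np.c_[np.cos(th),np.sin(th),0*th]
for n in('top','scene'):
    d=cam(n); I=cv2.imread(f'pics/{n}1.png',0).astype(float); I=gf(I,.5)
    f=lambda P:mc(I,proj(d,P)[:,::-1].T,order=1)
    best=[]
    for x in np.arange(554,574.1,1):
        for y in np.arange(-11,10,1):
            a=np.array([x,y,28.])
            if n=='top': v=np.abs(f(a+c*21.5)-f(a+c*16.5)).mean()
            else: v=np.abs(f(a+c*21.5)-f(a+c*16.5)).mean()
            best.append((v,x,y))
    best.sort(reverse=True);print(n,np.round(best[:8],1).tolist())
    # core for bias check
    best=[]
    for x in np.arange(480,497,1):
        for y in np.arange(300,317,1):
            a=np.array([x,y,36.]); best.append(((f(a+c*14)-f(a+c*18)).mean(),x,y))
    best.sort(reverse=True);print(' core',np.round(best[:4],1).tolist())
```

```text
top [[18.9, 567.0, 1.0], [18.4, 567.0, 0.0], [18.0, 567.0, -1.0], [17.8, 568.0, 1.0], [17.7, 567.0, 2.0], [17.3, 567.0, -2.0], [17.3, 568.0, 0.0], [17.2, 564.0, 4.0]]
 core [[64.7, 489.0, 309.0], [63.8, 488.0, 309.0], [63.1, 489.0, 310.0], [62.2, 488.0, 310.0]]
scene [[7.4, 563.0, -1.0], [7.4, 563.0, -2.0], [7.3, 562.0, -2.0], [7.3, 564.0, -1.0], [7.3, 563.0, 0.0], [7.3, 562.0, -3.0], [7.3, 562.0, -1.0], [7.3, 564.0, 0.0]]
 core [[31.7, 489.0, 310.0], [31.2, 488.0, 309.0], [31.1, 488.0, 310.0], [30.8, 489.0, 309.0]]
```

Call:
{"name": "play_rows", "arguments": {
  "targets": [-0.007,0.027,0.25,0,0,0,1,0,0,0.3,0,0,0,1,0,0,0.3,0,0,0,1,0,0,0.3,0,0,0,1,0,0,0.2,0,0,0,1,0,0,0.1,0,0,0,1,0,0,0.05,0,0,0,1,0,0,0.05,0,0,0,1,0,0,0,0,0,0,1]
}}

```text
time: 8.98
ee_pos: [565.4, -0.9, 41.8]
eef_rot: [0.0, 0.638, 0.77, 0.0]
contact_force: [-0.5, -1.3, -1.1]
finger_gap: 31.5
grip_force: 30.0
```

Call:
{"name": "play_rows", "arguments": {
  "targets": [0,0,0.04,0,0,0,1,0,0,0.04,0,0,0,1,0,0,0,0,0,0,1]
}}

```text
time: 9.35
ee_pos: [565.2, -0.9, 36.7]
eef_rot: [-0.0, 0.638, 0.77, -0.0]
contact_force: [0.5, -1.0, -0.3]
finger_gap: 31.5
grip_force: 30.0
```

Core's bottom is now about 22 mm up, below the rim, with no contact. I lower it the rest of the way.

Call:
{"name": "play_rows", "arguments": {
  "targets": [0,0,0.03,0,0,0,1,0,0,0.02,0,0,0,1,0,0,0,0,0,0,1]
}}

```text
time: 9.72
ee_pos: [565.3, -1.0, 33.8]
eef_rot: [-0.0, 0.638, 0.77, 0.0]
contact_force: [-0.5, -0.3, -0.5]
finger_gap: 31.8
grip_force: 30.0
```

Call:
{"name": "play_rows", "arguments": {
  "targets": [0,0,0.01,0,0,0,1,0,0,0,0,0,0,0.3,0,0,0,0,0,0,0.03,0,0,0,0,0,0,0.03,0,0,-0.2,0,0,0,0.03,0,0,-0.4,0,0,0,0.03,0,0,-0.5,0,0,0,0.03,0,0,-0.5,0,0,0,0.03,0,0,-0.5,0,0,0,0.03,0,0,-0.3,0,0,0,0.03,0,0,0,0,0,0,0.03]
}}

```text
time: 11.1
ee_pos: [565.8, -1.0, 179.1]
eef_rot: [0.001, 0.638, 0.77, 0.001]
contact_force: [-0.2, 1.1, -0.7]
finger_gap: 46.3
grip_force: 0.0
```

Run:
```python
from h import *
print(r.get_state()['qpos'].round(2))
go([458.9,-257.8,120],-0.053)
```

```text
[-0.12  0.45  1.75  0.    0.94 -0.3 ]
shift/60: [-3.876 -2.545  0.98 ] pos [565.8  -1.  179.1] yaw -1.3848 gap 46.25530550520269
turn/.08: [  0.025   0.034 -16.648]
```

Call:
{"name": "play_rows", "arguments": {
  "targets": [-0.25,-0.165,0,0,0,0,-0.2,-0.45,-0.3,0.1,0,0,0,-0.2,-0.45,-0.3,0.1,0,0,0,-0.2,-0.45,-0.3,0.1,0,0,0,-0.2,-0.45,-0.3,0.1,0,0,0,-0.2,-0.45,-0.3,0.1,0,0,0,-0.2,-0.45,-0.3,0.1,0,0,0,-0.2,-0.45,-0.3,0.1,0,0,0,-0.2,-0.476,-0.28,0.1,0,0,0,-0.2]
}}

```text
time: 12.22
ee_pos: [456.5, -259.0, 128.2]
eef_rot: [-0.001, 0.639, 0.77, -0.0]
contact_force: [0.6, 0.1, 0.9]
finger_gap: 57.2
grip_force: 0.0
```

Call:
{"name": "play_rows", "arguments": {
  "targets": [0,0,0,0,0,-0.979,-0.2,0,0,0,0,0,-0.979,-0.2,0,0,0,0,0,-0.979,-0.2,0,0,0,0,0,-0.979,-0.2,0,0,0,0,0,-0.979,-0.2,0,0,0,0,0,-0.979,-0.2,0,0,0,0,0,-0.979,-0.2,0,0,0,0,0,-0.979,-0.2,0,0,0,0,0,-0.979,-0.2,0,0,0,0,0,-0.979,-0.2,0,0,0,0,0,-0.979,-0.2,0,0,0,0,0,-0.979,-0.2,0,0,0,0,0,-0.979,-0.2,0,0,0,0,0,-0.979,-0.2,0,0,0,0,0,-0.979,-0.2,0,0,0,0,0,-0.979,-0.2,0,0,0,0,0,-0.979,-0.2,0,0,0,0,0,0,-0.2]
}}

```text
time: 14.48
ee_pos: [457.3, -258.0, 128.5]
eef_rot: [-0.001, 0.027, 1.0, 0.0]
contact_force: [-0.3, 0.2, 0.2]
finger_gap: 56.8
grip_force: 0.0
```

Run:
```python
from h import *
go([458.9,-257.8,14],-0.053)
s=cam('scene');t=cam('top')
p=r.get_state()['ee_pos']
y=-.053;u=np.array([np.cos(y),np.sin(y),0]);g=np.array([458.9,-257.8,40])
S=proj(s,[g,g+70*u,g-60*u,p,[565,-.5,54],[565,-.5,28]]);print(S)
def crop(d,x,y,w,h,f): return cv2.resize(d['color'][y:y+h,x:x+w],None,fx=f,fy=f,interpolation=cv2.INTER_CUBIC)
m=np.hstack([crop(s,220,130,80,120,5)[:,:400],crop(t,260,180,80,120,5)]);cv2.imwrite('pics/c4.png',m[:,:,::-1])
```

```text
shift/60: [-0.03   0.003  1.909] pos [ 457.3 -258.   128.5] yaw -0.0545 gap 56.840050332572616
turn/.08: [ 0.012 -0.017 -0.018]
[[263.58836245 152.44392028]
 [242.65522871 159.39092817]
 [280.89987783 146.69442783]
 [262.54547214 125.99357277]
 [281.58667927 206.28496781]
 [281.79471935 214.20228551]]
```

View pics/c4.png

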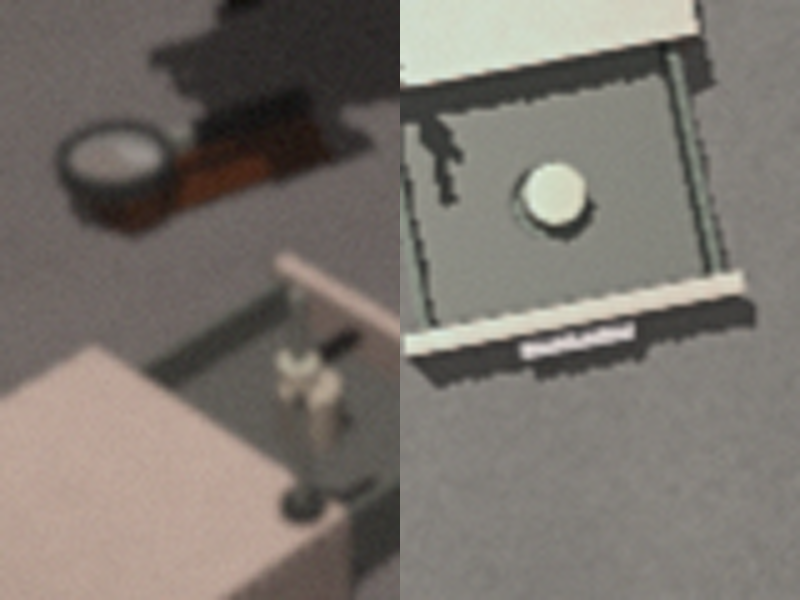

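The top crop shows the core standing upright in the hole at about (291,219). The scene crop has the loupe's ring at (243,161) and its handle up to (281,148), both matching the prediction within 2 px. I descend onto the handle.

Call:
{"name": "play_rows", "arguments": {
  "targets": [-0.03,0,0.3,0,0,0,-0.2,0,0,0.4,0,0,0,-0.2,0,0,0.4,0,0,0,-0.2,0,0,0.4,0,0,0,-0.2,0,0,0.25,0,0,0,-0.2,0,0,0.15,0,0,0,-0.2,0,0,0,0,0,0,-0.2,0,0,0,0,0,0,1,0,0,0,0,0,0,1,0,0,0,0,0,0,1,0,0,0,0,0,0,1,0,0,0,0,0,0,1,0,0,0,0,0,0,1]
}}

```text
time: 16.2
ee_pos: [460.1, -257.8, 15.4]
eef_rot: [0.0, 0.027, 1.0, -0.0]
contact_force: [-0.7, -0.3, 2.0]
finger_gap: 15.8
grip_force: 30.0
```

Call:
{"name": "play_rows", "arguments": {
  "targets": [0,0,-0.1,0,0,0,1,0,0,-0.2,0,0,0,1,0,0,-0.3,0,0,0,1,0,0,-0.4,0,0,0,1,0,0,-0.4,0,0,0,1,0,0,-0.3,0,0,0,1,0,0,-0.2,0,0,0,1,0,0,0,0,0,0,1,0,0,0,0,0,0,1]
}}

```text
time: 17.32
ee_pos: [459.8, -257.6, 128.8]
eef_rot: [-0.0, 0.027, 1.0, 0.0]
contact_force: [-0.8, 0.3, -0.8]
finger_gap: 15.8
grip_force: 30.0
```

Run:
```python
from h import *
from scipy.ndimage import map_coordinates as mc, gaussian_filter as gf
s=cam('scene');t=cam('top')
save(s,'s5.png');save(t,'t5.png')
th=np.linspace(0,2*np.pi,72,endpoint=False);c=np.c_[np.cos(th),np.sin(th),0*th]
for n,d in(('top',t),('scene',s)):
    I=cv2.cvtColor(d['color'],cv2.COLOR_RGB2GRAY).astype(float)
    f=lambda P:mc(I,proj(d,P)[:,::-1].T,order=1)
    b=sorted([((f(np.array([x,y,54.])+c*14)-f(np.array([x,y,54.])+c*18)).mean(),x,y) for x in np.arange(555,576) for y in np.arange(-11,10)],reverse=True)
    print('core',n,np.round(b[:4],1).tolist())
# pointer: dark pixels profile along pointer for z candidates
yaw=.187;ux=np.array([np.cos(yaw),np.sin(yaw),0]);uy=np.array([-ux[1],ux[0],0])
for n,d in(('top',t),('scene',s)):
    I=cv2.cvtColor(d['color'],cv2.COLOR_RGB2GRAY).astype(float)
    f=lambda P:mc(I,proj(d,P)[:,::-1].T,order=1)
    L=[]
    for dy in np.arange(-4,5,1):
      for dx in np.arange(-4,5,2):
       for z in np.arange(135,163,1):
        q=np.array([627.5,88.7,z])+dy*uy+dx*ux
        L.append((f([q-k*ux for k in np.arange(14,35,2)]).mean()-f([q-k*ux for k in (39,41,43)]).mean(),dy,dx,z))
    L.sort();print(n,np.round(L[:8],1).tolist())
m=cv2.resize(s['color'][140:260,220:340],None,fx=5,fy=5,interpolation=cv2.INTER_CUBIC);cv2.imwrite('pics/c5.png',m[:,:,::-1])
```

```text
core top [[84.2, 566.0, -1.0], [83.3, 566.0, -2.0], [83.3, 567.0, -1.0], [83.0, 567.0, -2.0]]
core scene [[21.5, 565.0, -2.0], [21.3, 565.0, -1.0], [21.2, 566.0, -1.0], [21.1, 565.0, -3.0]]
top [[-81.0, 2.0, 2.0, 156.0], [-80.8, 2.0, 2.0, 155.0], [-80.7, 2.0, 4.0, 142.0], [-80.7, 2.0, 2.0, 157.0], [-80.6, 2.0, 2.0, 154.0], [-80.5, 2.0, 4.0, 141.0], [-80.3, 2.0, 4.0, 143.0], [-80.2, 2.0, 2.0, 153.0]]
scene [[-93.5, 4.0, -4.0, 155.0], [-93.2, 4.0, -4.0, 156.0], [-92.1, 3.0, -4.0, 155.0], [-91.0, 3.0, -4.0, 154.0], [-90.4, 4.0, -4.0, 154.0], [-90.3, 3.0, -4.0, 156.0], [-89.8, 4.0, -4.0, 157.0], [-89.7, 4.0, -2.0, 157.0]]
```

View pics/c5.png

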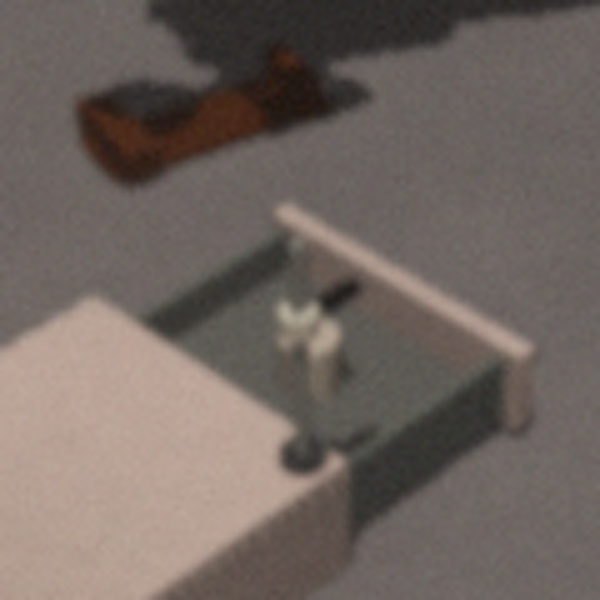

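The scene crop shows the post top at (279.4,187.6), the collar at (279.4,203.6) and the pointer tip at about (291.2,198). The core stands in the hole. One enlarged pair of the pointer will fix its height.

Run:
```python
from h import *
s=cam('scene');t=cam('top')
ux=np.array([np.cos(.187),np.sin(.187),0]);P=np.array([627.5,88.7,0])
print('top of post',proj(s,[P+[0,0,195]]),proj(t,[P+[0,0,195]]))
for z in(140,145,150,155): print(z,proj(s,[P+[0,0,z],P-36*ux+[0,0,z]]).round(1).tolist(),proj(t,[P+[0,0,z],P-36*ux+[0,0,z]]).round(1).tolist())
a=cv2.resize(s['color'][180:220,265:305],None,fx=10,fy=10,interpolation=cv2.INTER_NEAREST)
b=cv2.resize(t['color'][175:215,240:280],None,fx=10,fy=10,interpolation=cv2.INTER_NEAREST)
cv2.imwrite('pics/c6.png',np.hstack([a,b])[:,:,::-1])
```

```text
top of post [[278.98690773 187.35688   ]] [[254.18076526 184.67431589]]
140 [[279.6, 207.3], [291.0, 200.0]] [[254.8, 188.7], [257.4, 203.4]]
145 [[279.5, 205.5], [291.0, 198.3]] [[254.8, 188.4], [257.4, 203.1]]
150 [[279.5, 203.7], [291.0, 196.5]] [[254.7, 188.0], [257.4, 202.8]]
155 [[279.4, 202.0], [291.0, 194.8]] [[254.6, 187.7], [257.3, 202.5]]
```

View pics/c6.png

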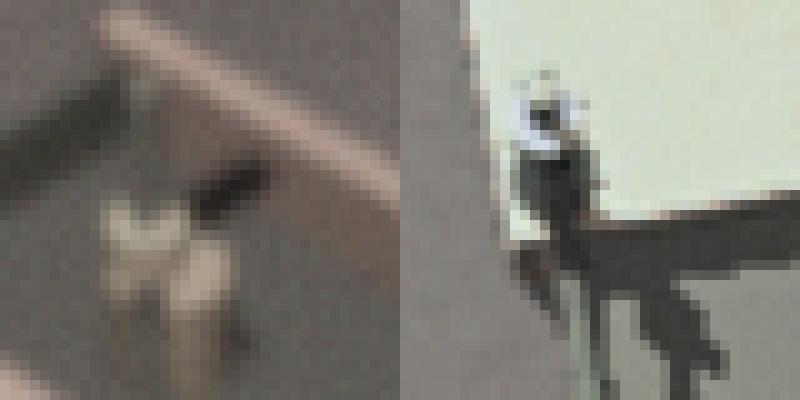

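The enlarged pair puts the pointer tip at scene (291.3,196.9), so z ≈ 149 mm. The collar is at top (254,186). I carry the loupe over the core, then compare ring and pointer in the same pictures.

Call:
{"name": "play_rows", "arguments": {
  "targets": [-0.03,0.15,-0.052,0,0,0,1,-0.03,0.3,0,0,0,0,1,-0.03,0.4,0,0,0,0,1,-0.03,0.4,0,0,0,0,1,-0.03,0.4,0,0,0,0,1,-0.03,0.4,0,0,0,0,1,-0.03,0.4,0,0,0,0,1,-0.03,0.4,0,0,0,0,1,-0.03,0.4,0,0,0,0,1,-0.03,0.4,0,0,0,0,1,-0.03,0.35,0,0,0,0,1,-0.03,0.25,0,0,0,0,1,0,0.116,0,0,0,0,1,0,0,0,0,0,0,1,0,0,0,0,0,0,1]
}}

```text
time: 19.4
ee_pos: [495.5, 2.2, 132.4]
eef_rot: [-0.0, 0.027, 1.0, 0.0]
contact_force: [-0.2, 0.1, -1.2]
finger_gap: 16.1
grip_force: 30.0
```

Run:
```python
from h import *
s=cam('scene');t=cam('top');save(s,'s7.png');save(t,'t7.png')
st=r.get_state();p=st['ee_pos'];print(p,st['contact_force'],st['eef_rot'])
L=p+[69.9,-3.8,17.6];print('lens',L)
th=np.linspace(0,2*np.pi,40,endpoint=False);c=np.c_[np.cos(th),np.sin(th),0*th]
ims=[]
for d,(x,y) in((s,(245,155)),(t,(250,170))):
    f=8 ; w=50 if d is s else 50
    im=cv2.resize(d['color'][y:y+60,x:x+50],None,fx=f,fy=f,interpolation=cv2.INTER_CUBIC)
    for rr,z,col in((35,7,(255,0,0)),(28,7,(0,255,0))):
        q=((proj(d,L+c*rr+[0,0,z])+.5-[x,y])*f).astype(int)
        for a in q: cv2.circle(im,tuple(int(v) for v in a),1,col,-1)
    ims.append(im)
cv2.imwrite('pics/c7.png',np.hstack(ims)[:,:,::-1])
```

```text
[495.56110104   2.10511233 132.41200292] [ 0.12168511 -0.37488152 -1.7930144 ] [-1.50468387e-06  2.71106582e-02  9.99632438e-01  2.70136360e-05]
lens [565.46110104  -1.69488767 150.01200292]
```

View pics/c7.png

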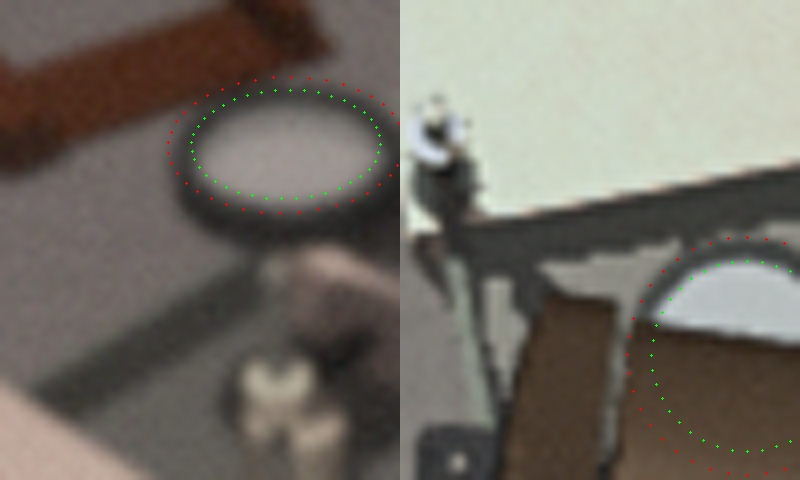

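The crop shows the ring over the drawer within about 0.8 px of the prediction in both views, clear of the pointer. The pointer is hidden behind the ring in the scene view? I fit it numerically.

```bash
cat > fit.py <<'E'
from h import *
from scipy.ndimage import map_coordinates as mc
s=cam('scene');t=cam('top');p=r.get_state()['ee_pos']
L=p+[69.9,-3.8,17.6]
th=np.radians(np.arange(-140,141,4));c=np.c_[np.cos(th),np.sin(th),0*th]
for n,d in(('scene',s),('top',t)):
    I=cv2.cvtColor(d['color'],cv2.COLOR_RGB2GRAY).astype(float)
    res=[]
    for pit in ((-6,-4,-2,0,2,4,6) if n=='scene' else (0,)):
        M=R.from_euler('y',pit,degrees=True).as_matrix()  # + = lens down, about grip
        g=L-[69.9,-3.8,0]
        tf=lambda q:(q+L-g)@M.T+g
        e=d['eye']-L; e[2]=0; e/=np.linalg.norm(e)
        far=c@e<0.
        if n=='top': far=(np.abs(th)<1.0)   # visible front arc
        pr=lambda rr:np.vstack([proj(d,tf(c[far]*rr+[0,0,7])),proj(d,tf(c[~far]*rr+[0,0,-7]))]) if n=='scene' else proj(d,tf(c[far]*rr+[0,0,7]))
        o,i=pr(37.5),pr(32.5)
        for du in np.arange(-3,3.1,.25):
            for dv in np.arange(-3,3.1,.25):
                D=mc(I,(o+[du,dv])[:,::-1].T,order=1)-mc(I,(i+[du,dv])[:,::-1].T,order=1)
                res.append((np.clip(D,-20,40).mean(),pit,du,dv))
    res.sort(reverse=True);print(n,np.round(res[:8],2).tolist())
J=lambda d:np.array([(proj(d,L+10*v)-proj(d,L))[0]/10 for v in np.eye(3)]).T.round(3).tolist()
print('J scene',J(s),'J top',J(t))
E
python3 fit.py
```

```text
scene [[17.71, -2.0, 0.5, 1.5], [17.65, -2.0, 0.75, 1.5], [17.63, -4.0, 0.5, 2.5], [17.59, -4.0, 0.75, 2.5], [17.52, -2.0, 0.75, 1.25], [17.52, 0.0, 0.5, 0.5], [17.51, -2.0, 0.5, 1.25], [17.5, 0.0, 0.75, 0.5]]
top [[31.79, 0.0, -0.25, 0.5], [31.7, 0.0, 0.0, 0.5], [31.67, 0.0, -0.25, 0.75], [31.55, 0.0, -0.5, 0.5], [31.32, 0.0, -0.75, 0.5], [31.15, 0.0, 0.0, 0.75], [31.15, 0.0, -0.5, 0.75], [31.05, 0.0, 0.25, 0.5]]
J scene [[-0.351, 0.233, -0.009], [0.141, 0.2, -0.345]] J top [[0.0, -0.424, 0.024], [-0.421, -0.003, -0.049]]
```

Fits put the lens within about 1.5 mm of the core's axis. The pointer estimates are 148–152 mm and the ring is at 150 mm, so the height is right. I nudge it 1 mm forward, let it settle and hand in.

Call:
{"name": "play_rows", "arguments": {
  "targets": [-0.018,0,0,0,0,0,1,0,0,0,0,0,0,1,0,0,0,0,0,0,1,0,0,0,0,0,0,1]
}}

```text
time: 20.1
ee_pos: [496.6, 2.6, 132.4]
eef_rot: [-0.0, 0.027, 1.0, 0.0]
contact_force: [0.6, 0.4, -0.4]
finger_gap: 15.6
grip_force: 30.0
```

Run:
```python
from h import *
s=r.get_state();print(s['ee_pos'],s['finger_gap'],s['grip_force'],s['contact_force'])
print(workorder.finish_job())
```

```text
[496.64663868   2.57264972 132.39431579] 15.579446979870468 29.99845862388611 [ 0.57341119  0.40892185 -0.42705649]
the job is handed in; nothing more can be done
None
```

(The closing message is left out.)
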